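# Slide the painted van along the bent drying rail to its stop

## Task

A freshly painted goods van hangs from a ring runner on the bent wire drying rail. Take the runner by the flat tab on top and slide it gently along the wire, round both bends, until the ring rests against the stop collar near the far end, then let go and leave it hanging there. Do not force the runner on the wire, do not touch the van's wet paint, and leave the pot, paintbrush and coal wagon where they are.

Things in the scene. Friction and masses are not known exactly. Their poses are not given: they have to be found in the camera images.
- rail: Fixed drying rail: rigid round steel wire, 8 mm thick, centre line level 115 mm above the table, on two feet. Origin: underside centre of the oblong first foot (70 x 90 x 10 mm), under the first upright; z up. The first straight runs from the upright along this body's +x; a fixed collar, 22 mm in diameter, sits 18 to 28 mm from the origin.
- bend (a point): Point on the wire's centre line where the first straight ends, 115 mm from the rail's origin; axes as the rail's. From here the wire turns right (to -y) by 26 to 74 degrees within 21 mm of wire, runs straight for 80 to 110 mm, turns back left by 39 to 61 degrees within 21 mm, then runs straight to the stop. Hand-made: these angles and lengths are not measured and must be seen or felt.
- stop (a point): Centre (on the wire's centre line) of the near face of the stop collar, a steel collar 22 mm in diameter and 12 mm long clamped fast on the last straight, 65 to 95 mm after the second bend. x points along the wire, away from the oncoming runner; z up. The wire goes on 40 to 70 mm beyond this face to the second upright on a round foot.
- ring: The ring round the wire. Origin: its centre; x: its axis, along the wire to the stop; z up. Round bar 5 mm thick, 12 mm hole, 22 mm outside: 2 mm play round the wire when centred; at rest it hangs 2 mm below the wire's centre line. Flat grip tab above it: 8 mm thick (x), 24 mm wide (y), top 55 mm above this point; pinch it along x from above, fingertips about 21 mm above this point.
- runner: The loose aluminium runner itself with its ring, tab and hung van (105 g in all, varies). Resting against the stop, its ring's centre is 2.5 mm before the stop face. Let go, it may lean and turn a little on the wire. Same origin and axes as the ring. A few newtons move it; a push of over 12 N on the wire or stop is forcing it.
- van: Freshly painted goods van, 19 x 71 x 36 mm, fixed crosswise to the runner on a thin stem; its top is about 32 mm and its origin (underside centre) 67.5 mm below the ring's centre. Its long side lies along the runner's y. Not to be touched.
- pot: Bystander: paint pot with a red body and white lid, 31 mm across, 42 mm high; origin at its underside centre.
- paintbrush: Bystander: thin paint brush, 147 mm long, lying on the table; origin at its underside centre.
- wagon: Bystander: dark model coal wagon, 73 x 19 x 24 mm; origin at its underside centre.
Things that resemble listed ones, but are neither listed nor needed, are in the scene too. There is more than one size of the runner; the job needs the larger.

How it is judged (in metres and radians):
At the end, for the whole second after the job is handed in: The ring hangs on the wire at the stop with less than 3.5 mm between its face and the stop collar (ring centre no more than 6 mm before the stop face, measured along the wire), the runner upright within 0.35 rad, at rest and let go (x of ring in the frame of stop between -0.006 and 0 m and distance between ring and stop below 0.012 m and angle between runner's own z axis and vertical below 0.35 rad and linear speed of runner below 0.03 m/s and contact force between runner and the fingers below 0.05 N); the robot touches nothing.
It fails at once if the ring is forced: more than 12 N between the ring and the wire or the stop (or anything else) (contact force between ring and anything else above 12 N).
It fails at once if the wet van is touched by the robot (contact force between van and the fingers above 0.3 N or contact force between van and the arm above 0.3 N).
It fails at once if the van is knocked against the rail's uprights, feet or the things around (contact force between van and anything else above 3 N).
It fails at once if a bystander (pot, paintbrush or coal wagon) is moved by more than 20 mm (distance of any of pot, paintbrush, wagon from where it was at the start of the episode above 0.02 m).
It also fails if it takes over 72 s, if anything falls off the work surface, if the arm or the gripper's body presses on something with over 40 N, if the wrist force passes 120 N, or if a joint passes its speed limit or range.

## Robot

A 6-joint arm with a two-finger parallel gripper is mounted at the origin on a cart in front of the work surface, level with it; the furniture and walls round the work are solid. World frame = base frame: x ahead of the robot, y to its left, z up, the work surface at z = 0. Lengths are in m, angles in degrees, forces in N, time in s.
With the tool pointing down it reaches from about 0.275 to 0.75 m from the base axis. Payload 10.2 kg.
Tool frame: the origin (TCP) lies at the very end of the fingers, on their centre line; the grasp point (between the pads) lies 19 mm behind it; z points along the fingers, y is the line along which they close (so a half turn about z gives the same grasp; the last joint's range is limited). The gripper opens to 85 mm and grips with 20 to 120 N. Pads are 22 mm wide; open, the fingers measure 114 mm over their backs; the gripper's body (76 mm by 85 mm) begins 54 mm behind the grasp point. The pads swing forward as they close: fully open they stand 13 mm farther back than shut.
Start: joints at [-86.654, 17.928, 85.812, -0, 76.261, -12.8], TCP at [0.146, -0.504, 0.206] pointing down, gripper open.
Joint ranges: [-168.41, 168.41], [-55.51, 124.54], [10.69, 146.95], [-70.63, 250.63], [1, 178], [-165.06, 165.06]. Speed limits (degrees/s): [136.94, 136.94, 172.46, 180, 180, 180].

## Interface

Orientations are given as [roll, pitch, yaw] about the fixed x, y, z axes, in that order (R = Rz(yaw) Ry(pitch) Rx(roll)).
In Python, from station import manip gives the robot as it stands.
- The arm moves only by the tool servo_tool, never from a script. Its argument "series" is a list of rows, each an object with "hand": the closure, from 0 (fully open) to 1 (shut); "slide": the shift along the tool's x, y, z in cm, a list of three; "rotation": the turn, a rotation vector about the tool's x, y, z in rad, a list of three. In form: [{"hand": hand, "slide": [tx, ty, tz], "rotation": [wx, wy, wz]}, ...]. A call has 1 to 10 rows; each row shifts and turns the commanded pose from where the row before left it, along the tool's axes as they then stand; what a row does not reach is not made up. A row lasts 1/10 s, in which the tool goes at most 50 mm and 8.59 degrees, less where a joint would pass 70% of its speed; a pose out of reach is approached as far as the arm can. A call with a gripper value outside its range is refused whole. The fingers move at their own pace and stop on an object; "force" is the grip in N (left out, the last holds). Time passes only in rows, so rows that do not move let the fingers close. It gives the time, the measured TCP pose, the force, the opening and the grip force at its end, in the units of the state.
- manip.read_state(): the state, without advancing time (a new reading comes with each control period).
- manip.capture(name): name is "scene" or "top" or "wrist"; returns a dict with "color" (400x640x3 uint8, red, green, blue), "K" (3x3 intrinsics, pixels), "R" (3x3) and "t" (3): a world point X has camera coordinates R X + t. Camera axes: x right, y down, z forward; pixel columns grow to the right and rows downward; lengths in m; the calibration is good to about 2 mm. A picture is of the moment at which its call begins. There is no depth.
- manip.hand_in(): hands the job in; it is judged then, once.
The state is a dict: "clock": time; "joint_positions": joint angles; "joint_vel": joint speeds; "tau": joint torques, N m; "tcp_pos": TCP position; "orientation": TCP orientation; "wrist_force": force on the tool from outside, world axes, zero at the start; "torque": the same for the moment, N m; "opening": finger opening in m; "grip_force": force on a finger pad.
Only numpy, scipy, OpenCV 4.12 (cv2) and the standard library are available. Lean on these libraries where they do the work, as an engineer would, in place of code of your own. Each camera call takes 0.05 s, during which the arm holds its last target. There are 200 camera calls.

## Working session

There is one attempt and no reset: what is moved stays moved. The work goes in short steps, Python scripts to look and compute and a tool call to move; the robot and the scene stay as the last step left them, time stands still between calls to the robot, and variables do not carry over. Pictures are saved under pics/ and viewed, at most 10 in all, crops included, and the job is handed in when it is done.

Besides the shell and the picture viewer there is one more tool, called after "Emit:" as name(argument=value, ...), one argument or row to a line, values as JSON. servo_tool: Moves the arm, as the interface text tells. Its arguments: {"type":"object","properties":{"series":{"type":"array","items":{"type":"object","properties":{"hand":{"type":"number"},"slide":{"type":"array","items":{"type":"number"}},"rotation":{"type":"array","items":{"type":"number"}}}}},"force":{"type":"number"}},"required":["series"]}

```bash
mkdir -p pics
python3 - <<'E'
from station import manip
import cv2,pickle
d={}
for n in("scene","top"):
    c=manip.capture(n);d[n]=c;cv2.imwrite(f"pics/{n}0.png",c["color"][:,:,::-1])
    print(n,c["K"].tolist(),c["R"].round(3).tolist(),c["t"].round(3).tolist())
pickle.dump(d,open("c0.pkl","wb"))
s=manip.read_state();print(s["clock"],s["tcp_pos"],s["orientation"],s["opening"])
E
```

```text
scene [[389.5615361595644, 0.0, 320.90949950324153], [0.0, 389.5615361595644, 202.25534921782676], [0.0, 0.0, 1.0]] [[0.854, -0.52, -0.018], [-0.406, -0.644, -0.649], [0.326, 0.561, -0.761]] [-0.529, 0.226, 0.869]
top [[455.9540739938985, 0.0, 312.6871964812849], [0.0, 455.9540739938985, 203.1342855097868], [0.0, 0.0, 1.0]] [[-0.026, -1.0, -0.009], [-0.987, 0.027, -0.157], [0.157, 0.005, -0.988]] [-0.082, 0.584, 1.114]
0.1 [ 0.1459464  -0.50405243  0.20559902] [-1.79935060e+02 -1.35719435e-02  1.61439703e+01] 0.08527491289740803
```

View pics/scene0.png

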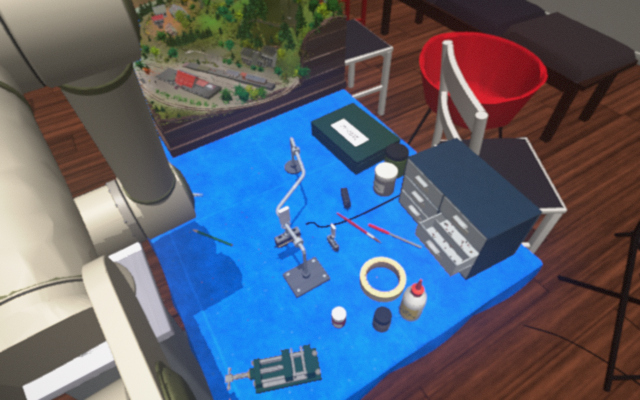

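View pics/top0.png

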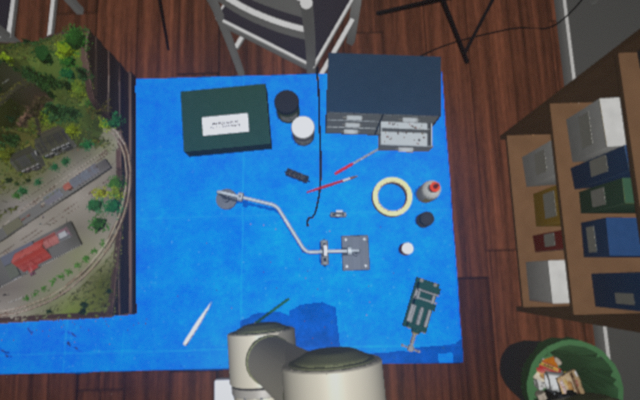

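The top view shows the first foot at (355,252), the wire going left to bends at about (303,250) and (277,206), and the second foot at (226,199). Runner candidates are the one on the wire at (324,252) and the small one off the rail at (338,213). The on-wire one fits, because it is larger and hung on the rail. I'll confirm that in an enlarged crop.

Run:
```python
import cv2,pickle,numpy as np
d=pickle.load(open("c0.pkl","rb"))
a=d["top"]["color"][175:285,205:385,::-1]; cv2.imwrite("pics/topc.png",cv2.resize(a,None,fx=4.4,fy=4.4,interpolation=cv2.INTER_CUBIC))
b=d["scene"]["color"][130:300,250:370,::-1]; cv2.imwrite("pics/scenec.png",cv2.resize(b,None,fx=3.5,fy=3.5,interpolation=cv2.INTER_CUBIC))
```

```text
(no output)
```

View pics/topc.png

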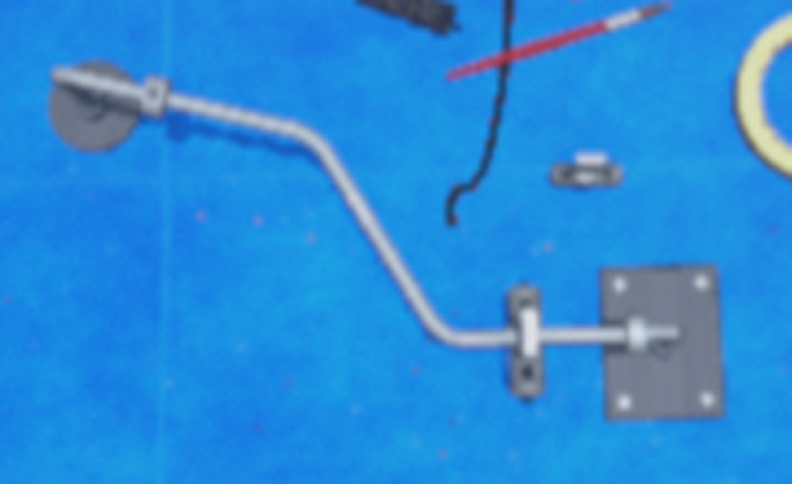

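View pics/scenec.png

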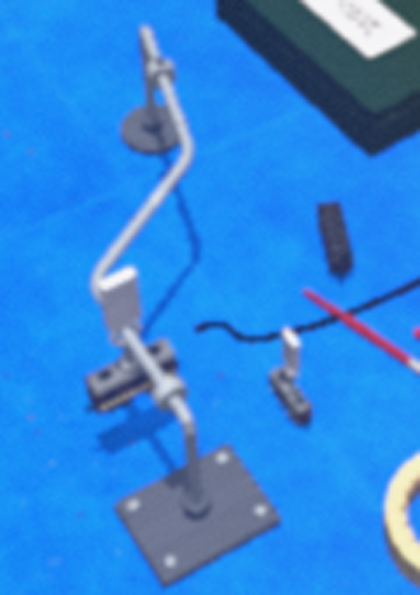

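The crops confirm it. The runner on the wire (crop 529,330) is the larger one, with tab and van; the small loose one near (585,172) is a decoy. The stop collar is at crop (155,97), with its near face at about x=167. Next I'll fit the wire lines with sub-pixel centroids.

```bash
cat > h.py <<'E'
import numpy as np,pickle,cv2
from scipy.ndimage import map_coordinates
d=pickle.load(open("c0.pkl","rb"))
def ray(c,u,v):
    R=c["R"];C=-R.T@c["t"];r=R.T@np.linalg.solve(c["K"],[u,v,1]);return C,r
def onz(c,u,v,z):
    C,r=ray(c,u,v);return C+r*(z-C[2])/r[2]
def line(c,p,q,z=.115,n=15,w=5):
    p,q=np.array(p,float),np.array(q,float);t=(q-p)/np.linalg.norm(q-p);m=np.array([-t[1],t[0]])
    img=c["color"][:,:,0].astype(float);o=np.linspace(-w,w,41);P=[]
    for s in np.linspace(0,1,n):
        x=p+s*(q-p);X=x[:,None]+m[:,None]*o
        f=map_coordinates(img,[X[1],X[0]],order=1);g=np.clip(f-f.min()-.4*np.ptp(f),0,None)
        x=x+m*(g@o)/g.sum();P.append(onz(c,*x,z)[:2])
    P=np.array(P);k=P.mean(0);D=np.linalg.svd(P-k)[2][0];D*=np.sign(D@(P[-1]-P[0]))
    return k,D,np.abs((P-k)@[-D[1],D[0]]).max()
E
python3 - <<'E'
from h import *
T=d["top"];S=d["scene"]
tp=lambda x,y:(205+(x+.5)/4.4-.5,175+(y+.5)/4.4-.5)
sp=lambda x,y:(250+(x+.5)/3.5-.5,130+(y+.5)/3.5-.5)
def show(c,segs):
    L=[]
    for a,b in segs:
        k,D,e=line(c,a,b);L.append((k,D));print(k.round(4),D.round(4),"ang",np.degrees(np.arctan2(D[1],D[0])).round(2),"err",e.round(4))
    for (k,D),(k2,D2) in zip(L,L[1:]):
        s=np.linalg.solve(np.c_[D,-D2],k2-k);print(" corner",(k+D*s[0]).round(4))
show(T,[(tp(618,335),tp(555,337)),(tp(410,284),tp(345,178)),(tp(285,126),tp(185,102))])
print("scene");show(S,[(sp(160,370),sp(135,342)),(sp(110,260),sp(170,175)),(sp(185,125),sp(170,90))])
print("stop face top",onz(T,*tp(167,99),.115)," scene",onz(S,*sp(163,78),.115))
print("origin collar",onz(T,*tp(638,333),.115))
print("tab",onz(T,*tp(529,330),.168),onz(S,*sp(118,273),.168))
E
```

```text
[ 0.456 -0.154] [0.0162 0.9999] ang 89.07 err 0.0
[ 0.5138 -0.0423] [0.8602 0.51  ] ang 30.66 err 0.0002
[0.58  0.033] [0.2613 0.9653] ang 74.85 err 0.0002
 corner [ 0.4573 -0.0759]
 corner [ 0.5683 -0.01  ]
scene
[ 0.4552 -0.1509] [-0.0906  0.9959] ang 95.2 err 0.0023
[ 0.5082 -0.0464] [0.8519 0.5236] ang 31.58 err 0.0032
[0.5786 0.0342] [0.2934 0.956 ] ang 72.94 err 0.0007
 corner [ 0.449  -0.0828]
 corner [ 0.5645 -0.0118]
stop face top [0.58970198 0.06995144 0.115     ]  scene [0.58841311 0.06751026 0.115     ]
origin collar [ 0.45605165 -0.18153629  0.115     ]
tab [ 0.45621278 -0.12244113  0.168     ] [ 0.4559059  -0.12291101  0.168     ]
```

Emit:
servo_tool(
  force=20,
  series=[
    {"hand": 0, "slide": [2.9, -2.0, 0], "rotation": [0, 0, 0]},
    {"hand": 0, "slide": [2.9, -2.0, 0], "rotation": [0, 0, 0]},
    {"hand": 0, "slide": [2.9, -2.0, 0], "rotation": [0, 0, 0]},
    {"hand": 0, "slide": [2.9, -2.0, 0], "rotation": [0, 0, 0]},
    {"hand": 0, "slide": [2.9, -2.0, 0], "rotation": [0, 0, 0]},
    {"hand": 0, "slide": [2.9, -2.0, 0], "rotation": [0, 0, 0]},
    {"hand": 0, "slide": [2.9, -2.0, 0], "rotation": [0, 0, 0]},
    {"hand": 0, "slide": [2.9, -2.0, 0], "rotation": [0, 0, 0]},
    {"hand": 0, "slide": [2.9, -2.0, 0], "rotation": [0, 0, 0]},
    {"hand": 0, "slide": [2.9, -2.0, 0], "rotation": [0, 0, 0]},
  ],
)

```text
clock: 1.1
tcp_pos: [0.3695, -0.2302, 0.206]
orientation: [-180.0, 0.0, 16.1]
wrist_force: [0.0, 0.6, -0.1]
opening: 0.0856
grip_force: 0.0
```

Emit:
servo_tool(
  series=[
    {"hand": 0.3, "slide": [2.9, -2.0, 0], "rotation": [0, 0, 0]},
    {"hand": 0.3, "slide": [2.9, -2.0, 0], "rotation": [0, 0, 0]},
    {"hand": 0.3, "slide": [2.9, -2.0, 0], "rotation": [0, 0, 0]},
    {"hand": 0.3, "slide": [2.7, -2.0, 0], "rotation": [0, 0, 0]},
    {"hand": 0.3, "slide": [0, 0, 0], "rotation": [0, 0, 0.1]},
    {"hand": 0.3, "slide": [0, 0, 0], "rotation": [0, 0, 0.1]},
    {"hand": 0.3, "slide": [0, 0, 0], "rotation": [0, 0, 0.1]},
    {"hand": 0.3, "slide": [0, 0, 0], "rotation": [0, 0, 0]},
    {"hand": 0.3, "slide": [0, 0, 0], "rotation": [0, 0, 0]},
  ],
)

```text
clock: 2.0
tcp_pos: [0.4561, -0.123, 0.2059]
orientation: [-180.0, 0.0, -0.9]
wrist_force: [-0.2, 0.1, 0.1]
opening: 0.06
grip_force: 0.0
```

Run:
```python
from station import manip
import cv2,pickle,numpy as np
c=manip.capture("wrist");pickle.dump(c,open("w1.pkl","wb"));cv2.imwrite("pics/w1.png",c["color"][:,:,::-1])
for X in([.456,-.1225,.168],[.456,-.1225,.115],[.4573,-.0759,.115],[.5683,-.01,.115],[.5897,.07,.115]):
    p=c["K"]@(c["R"]@X+c["t"]);print(X,(p[:2]/p[2]).round(1))
```

```text
[0.456, -0.1225, 0.168] [320.7 215.1]
[0.456, -0.1225, 0.115] [320.6 196.9]
[0.4573, -0.0759, 0.115] [271.2 196.3]
[0.5683, -0.01, 0.115] [184.2  69.4]
[0.5897, 0.07, 0.115] [82.7 42.5]
```

View pics/w1.png

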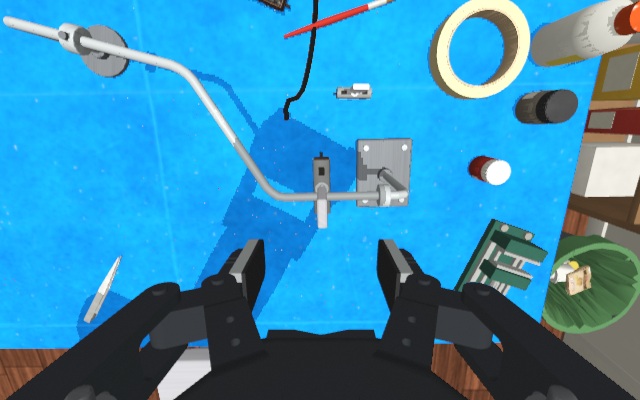

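The wrist view shows the tab straddled at (321,200), with the wire bends at about (272,196) and (185,69) and the stop face near (82,42). All match my predictions. I'll refine the fit with this sharper picture and generate the path.

```bash
cat > plan.py <<'E'
from h import *
c=pickle.load(open("w1.pkl","rb"))
L=[line(c,*s) for s in [((345,197),(290,197)),((254,172),(203,96)),((168,63),(100,46))]]
for k,D,e in L: print(k.round(4),np.degrees(np.arctan2(D[1],D[0])).round(2),e.round(4))
co=[]
for (k,D,_),(k2,D2,_) in zip(L,L[1:]): co.append(k+D*np.linalg.solve(np.c_[D,-D2],k2-k)[0])
print(np.round(co,4), onz(c,82,42,.115).round(4))
k,D,_=L[2];k1=line(c,(168,63),(100,46),.115)
E
python3 plan.py
python3 - <<'E'
import cv2,pickle
c=pickle.load(open("w1.pkl","rb"));cv2.imwrite("pics/w1c.png",cv2.resize(c["color"][0:120,30:210,::-1],None,fx=4.4,fy=4.4,interpolation=cv2.INTER_CUBIC))
E
```

```text
[ 0.4557 -0.1195] 89.56 0.0036
[ 0.515  -0.0425] 30.72 0.0002
[0.5804 0.0296] 74.69 0.0002
[[ 0.456  -0.0776]
 [ 0.5695 -0.0102]] [0.5901 0.0705 0.115 ]
```

View pics/w1c.png

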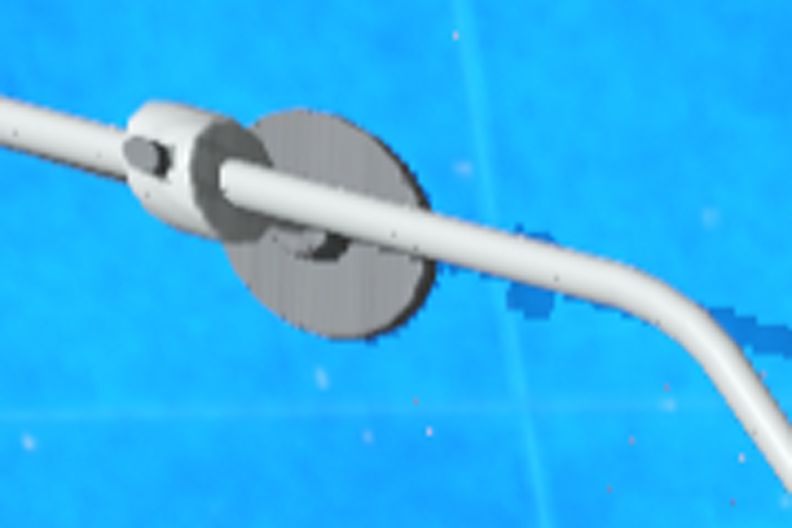

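Emit:
servo_tool(
  series=[
    {"hand": 0.3, "slide": [0, 0, 1.2], "rotation": [0, 0, 0]},
    {"hand": 0.3, "slide": [0, 0, 1.2], "rotation": [0, 0, 0]},
    {"hand": 0.3, "slide": [0, 0, 1.2], "rotation": [0, 0, 0]},
    {"hand": 0.3, "slide": [0, 0, 1.2], "rotation": [0, 0, 0]},
    {"hand": 0.3, "slide": [0, 0, 1.2], "rotation": [0, 0, 0]},
    {"hand": 0.3, "slide": [0, 0, 1.2], "rotation": [0, 0, 0]},
    {"hand": 0.3, "slide": [0, 0, 0], "rotation": [0, 0, 0]},
    {"hand": 0.3, "slide": [0, 0, 0], "rotation": [0, 0, 0]},
  ],
)

```text
clock: 2.85
tcp_pos: [0.456, -0.1229, 0.1338]
orientation: [-180.0, 0.0, -1.0]
wrist_force: [0.9, 0.6, -0.3]
opening: 0.0596
grip_force: 0.0
```

Emit:
servo_tool(
  force=20,
  series=[
    {"hand": 0.6, "slide": [0, 0, 0], "rotation": [0, 0, 0]},
    {"hand": 0.75, "slide": [0, 0, 0], "rotation": [0, 0, 0]},
    {"hand": 0.85, "slide": [0, 0, 0], "rotation": [0, 0, 0]},
    {"hand": 0.88, "slide": [0, 0, 0], "rotation": [0, 0, 0]},
    {"hand": 0.9, "slide": [0, 0, 0], "rotation": [0, 0, 0]},
    {"hand": 0.92, "slide": [0, 0, 0], "rotation": [0, 0, 0]},
    {"hand": 1, "slide": [0, 0, 0], "rotation": [0, 0, 0]},
    {"hand": 1, "slide": [0, 0, 0], "rotation": [0, 0, 0]},
  ],
)

```text
clock: 3.65
tcp_pos: [0.4562, -0.1231, 0.1342]
orientation: [180.0, -0.0, -1.0]
wrist_force: [0.1, -0.3, 0.7]
opening: 0.0072
grip_force: 19.6
```

```bash
cat > path.py <<'E'
import numpy as np
from station import manip
c1=np.array([.4566,-.0767]);c2=np.array([.5690,-.0100]);A=[89.2,30.7,74.8]
u=lambda a:np.array([np.cos(np.radians(a)),np.sin(np.radians(a))])
def arc(c,a,b,n):  # points on arc of 21 mm
    th=np.radians(b-a);R=.021/abs(th);T=R*np.tan(abs(th)/2);p=c-u(a)*T;out=[p]
    for i in range(1,n+1):
        f=a+(b-a)*(i-.5)/n;p=p+u(f)*2*R*np.sin(abs(th)/n/2);out.append(p)
    return out,[a+(b-a)*i/n for i in range(n+1)]
W=[(np.r_[arc(c,a,b,10)[0][i]],arc(c,a,b,10)[1][i]) for c,a,b in((c1,*A[:2]),(c2,*A[1:])) for i in range(11)]
W.append((c2+u(A[2])*.079,A[2]))
def rows(i0,i1,p,yaw):  # from pose p,yaw(deg): go through waypoints i0..i1
    for i in range(i0,i1):
        q,a=W[i];d=(q-p)*100;y=np.radians(yaw)
        tx=d@[np.cos(y),np.sin(y)];ty=d@[np.sin(y),-np.cos(y)];wz=np.radians(yaw-(a-90))
        print(i,"slide",tx.round(2),ty.round(2),"wz",wz.round(3),"->",q.round(4),a-90);p=q;yaw=a-90
if __name__=="__main__":
    s=manip.read_state();print(s["tcp_pos"],s["wrist_force"]);rows(0,len(W),s["tcp_pos"][:2],s["orientation"][2])
E
python3 path.py
```

```text
[ 0.45623953 -0.12308292  0.13417874] [ 0.05646744 -0.25628946  0.67032737]
0 slide -0.04 -3.49 wz -0.004 -> [ 0.4564 -0.0882] -0.7999999999999972
1 slide 0.01 -0.21 wz 0.102 -> [ 0.4566 -0.0861] -6.6499999999999915
2 slide 0.01 -0.21 wz 0.102 -> [ 0.4569 -0.0841] -12.5
3 slide 0.01 -0.21 wz 0.102 -> [ 0.4575 -0.082 ] -18.349999999999994
4 slide 0.01 -0.21 wz 0.102 -> [ 0.4582 -0.0801] -24.19999999999999
5 slide 0.01 -0.21 wz 0.102 -> [ 0.4592 -0.0782] -30.049999999999997
6 slide 0.01 -0.21 wz 0.102 -> [ 0.4603 -0.0764] -35.9
7 slide 0.01 -0.21 wz 0.102 -> [ 0.4617 -0.0748] -41.75
8 slide 0.01 -0.21 wz 0.102 -> [ 0.4631 -0.0733] -47.599999999999994
9 slide 0.01 -0.21 wz 0.102 -> [ 0.4648 -0.072 ] -53.449999999999996
10 slide 0.01 -0.21 wz 0.102 -> [ 0.4665 -0.0708] -59.3
11 slide 0.0 -10.81 wz 0.0 -> [ 0.5595 -0.0156] -59.3
12 slide -0.01 -0.21 wz -0.077 -> [ 0.5613 -0.0145] -54.89
13 slide -0.01 -0.21 wz -0.077 -> [ 0.5629 -0.0132] -50.480000000000004
14 slide -0.01 -0.21 wz -0.077 -> [ 0.5645 -0.0118] -46.07
15 slide -0.01 -0.21 wz -0.077 -> [ 0.566  -0.0103] -41.660000000000004
16 slide -0.01 -0.21 wz -0.077 -> [ 0.5673 -0.0087] -37.25
17 slide -0.01 -0.21 wz -0.077 -> [ 0.5685 -0.007 ] -32.84
18 slide -0.01 -0.21 wz -0.077 -> [ 0.5696 -0.0052] -28.430000000000007
19 slide -0.01 -0.21 wz -0.077 -> [ 0.5705 -0.0033] -24.02000000000001
20 slide -0.01 -0.21 wz -0.077 -> [ 0.5713 -0.0013] -19.61
21 slide -0.01 -0.21 wz -0.077 -> [0.5719 0.0007] -15.200000000000003
22 slide 0.0 -6.79 wz 0.0 -> [0.5897 0.0662] -15.200000000000003
```

Gripped. I'll lift 2 mm to centre the ring, then run along the first straight.

Emit:
servo_tool(
  series=[
    {"hand": 1, "slide": [0, 0, -0.07], "rotation": [0, 0, 0]},
    {"hand": 1, "slide": [0, 0, -0.07], "rotation": [0, 0, 0]},
    {"hand": 1, "slide": [0, 0, -0.06], "rotation": [0, 0, 0]},
    {"hand": 1, "slide": [0, 0, 0], "rotation": [0, 0, 0]},
    {"hand": 1, "slide": [0, 0, 0], "rotation": [0, 0, 0]},
  ],
)

```text
clock: 4.15
tcp_pos: [0.4562, -0.123, 0.1361]
orientation: [-180.0, 0.0, -1.0]
wrist_force: [0.1, 0.0, -1.4]
opening: 0.0072
grip_force: 19.5
```

Emit:
servo_tool(
  series=[
    {"hand": 1, "slide": [0, -0.2, 0], "rotation": [0, 0, 0]},
    {"hand": 1, "slide": [0, -0.35, 0], "rotation": [0, 0, 0]},
    {"hand": 1, "slide": [0, -0.4, 0], "rotation": [0, 0, 0]},
    {"hand": 1, "slide": [0, -0.4, 0], "rotation": [0, 0, 0]},
    {"hand": 1, "slide": [0, -0.4, 0], "rotation": [0, 0, 0]},
    {"hand": 1, "slide": [0, -0.4, 0], "rotation": [0, 0, 0]},
    {"hand": 1, "slide": [0, -0.4, 0], "rotation": [0, 0, 0]},
    {"hand": 1, "slide": [0, -0.4, 0], "rotation": [0, 0, 0]},
    {"hand": 1, "slide": [0, -0.35, 0], "rotation": [0, 0, 0]},
    {"hand": 1, "slide": [0, -0.2, 0], "rotation": [0, 0, 0]},
  ],
)

```text
clock: 5.15
tcp_pos: [0.4568, -0.0876, 0.1361]
orientation: [-180.0, 0.0, -1.0]
wrist_force: [-0.2, 0.4, -0.2]
opening: 0.0069
grip_force: 19.5
```

Emit:
servo_tool(
  series=[
    {"hand": 1, "slide": [0, -0.16, 0], "rotation": [0, 0, 0.1]},
    {"hand": 1, "slide": [0, -0.21, 0], "rotation": [0, 0, 0.1]},
    {"hand": 1, "slide": [0.01, -0.21, 0], "rotation": [0, 0, 0.1]},
    {"hand": 1, "slide": [0.01, -0.21, 0], "rotation": [0, 0, 0.1]},
    {"hand": 1, "slide": [0.01, -0.21, 0], "rotation": [0, 0, 0.1]},
  ],
)

```text
clock: 5.65
tcp_pos: [0.4594, -0.0784, 0.1361]
orientation: [180.0, -0.0, -29.9]
wrist_force: [-1.1, 1.0, -1.2]
opening: 0.007
grip_force: 19.5
```

Emit:
servo_tool(
  series=[
    {"hand": 1, "slide": [0.01, -0.21, 0], "rotation": [0, 0, 0.1]},
    {"hand": 1, "slide": [0.01, -0.21, 0], "rotation": [0, 0, 0.1]},
    {"hand": 1, "slide": [0.01, -0.21, 0], "rotation": [0, 0, 0.1]},
    {"hand": 1, "slide": [0.01, -0.21, 0], "rotation": [0, 0, 0.1]},
    {"hand": 1, "slide": [0.01, -0.21, 0], "rotation": [0, 0, 0.11]},
    {"hand": 1, "slide": [0, 0, 0], "rotation": [0, 0, 0]},
  ],
)

```text
clock: 6.25
tcp_pos: [0.4667, -0.0708, 0.1361]
orientation: [-180.0, 0.0, -59.0]
wrist_force: [0.2, -0.5, -0.7]
opening: 0.0074
grip_force: 19.5
```

```bash
python3 -c "
from path import *
s=manip.read_state();print(s['tcp_pos'],s['wrist_force'],s['torque'],s['orientation'],s['joint_positions']);rows(10,12,s['tcp_pos'][:2],s['orientation'][2]);rows(11,12,s['tcp_pos'][:2],s['orientation'][2])"
```

```text
[ 0.46665817 -0.07083284  0.13605913] [ 0.22126854 -0.49978006 -0.72951449] [-0.08699703 -0.00936968 -0.01051274] [-1.79999600e+02  1.07047922e-03 -5.89577916e+01] [-2.28958632e+01  1.53831459e+01  1.00383215e+02  1.05857241e-03
  6.42342689e+01  1.26061468e+02]
10 slide -0.01 0.01 wz 0.006 -> [ 0.4665 -0.0708] -59.3
11 slide 0.0 -10.81 wz 0.0 -> [ 0.5595 -0.0156] -59.3
11 slide 0.06 -10.8 wz 0.006 -> [ 0.5595 -0.0156] -59.3
```

Emit:
servo_tool(
  series=[
    {"hand": 1, "slide": [0, -0.2, 0], "rotation": [0, 0, 0.005]},
    {"hand": 1, "slide": [0, -0.4, 0], "rotation": [0, 0, 0]},
    {"hand": 1, "slide": [0, -0.4, 0], "rotation": [0, 0, 0]},
    {"hand": 1, "slide": [0, -0.4, 0], "rotation": [0, 0, 0]},
    {"hand": 1, "slide": [0, -0.4, 0], "rotation": [0, 0, 0]},
    {"hand": 1, "slide": [0, -0.4, 0], "rotation": [0, 0, 0]},
    {"hand": 1, "slide": [0, -0.4, 0], "rotation": [0, 0, 0]},
    {"hand": 1, "slide": [0, -0.4, 0], "rotation": [0, 0, 0]},
    {"hand": 1, "slide": [0, -0.4, 0], "rotation": [0, 0, 0]},
    {"hand": 1, "slide": [0, -0.3, 0], "rotation": [0, 0, 0]},
  ],
)

```text
clock: 7.25
tcp_pos: [0.4986, -0.0518, 0.1361]
orientation: [-180.0, 0.0, -59.2]
wrist_force: [0.8, 0.4, -1.0]
opening: 0.0072
grip_force: 19.5
```

Emit:
servo_tool(
  series=[
    {"hand": 1, "slide": [0, -0.3, 0], "rotation": [0, 0, 0]},
    {"hand": 1, "slide": [0, -0.4, 0], "rotation": [0, 0, 0]},
    {"hand": 1, "slide": [0, -0.4, 0], "rotation": [0, 0, 0]},
    {"hand": 1, "slide": [0, -0.4, 0], "rotation": [0, 0, 0]},
    {"hand": 1, "slide": [0, -0.4, 0], "rotation": [0, 0, 0]},
    {"hand": 1, "slide": [0, -0.4, 0], "rotation": [0, 0, 0]},
    {"hand": 1, "slide": [0, -0.4, 0], "rotation": [0, 0, 0]},
    {"hand": 1, "slide": [0, -0.4, 0], "rotation": [0, 0, 0]},
    {"hand": 1, "slide": [0, -0.4, 0], "rotation": [0, 0, 0]},
    {"hand": 1, "slide": [0, -0.3, 0], "rotation": [0, 0, 0]},
  ],
)

```text
clock: 8.25
tcp_pos: [0.5313, -0.0324, 0.1361]
orientation: [180.0, 0.0, -59.2]
wrist_force: [-0.2, 0.8, 0.2]
opening: 0.0072
grip_force: 19.5
```

Emit:
servo_tool(
  series=[
    {"hand": 1, "slide": [0, -0.3, 0], "rotation": [0, 0, 0]},
    {"hand": 1, "slide": [0, -0.4, 0], "rotation": [0, 0, 0]},
    {"hand": 1, "slide": [0, -0.4, 0], "rotation": [0, 0, 0]},
    {"hand": 1, "slide": [0, -0.4, 0], "rotation": [0, 0, 0]},
    {"hand": 1, "slide": [0, -0.4, 0], "rotation": [0, 0, 0]},
    {"hand": 1, "slide": [0, -0.4, 0], "rotation": [0, 0, 0]},
    {"hand": 1, "slide": [0, -0.4, 0], "rotation": [0, 0, 0]},
    {"hand": 1, "slide": [0, -0.4, 0], "rotation": [0, 0, 0]},
    {"hand": 1, "slide": [0, -0.2, 0], "rotation": [0, 0, 0]},
  ],
)

```text
clock: 9.15
tcp_pos: [0.5596, -0.0154, 0.1361]
orientation: [-180.0, 0.0, -59.2]
wrist_force: [0.3, -0.5, -2.5]
opening: 0.0077
grip_force: 19.5
```

```bash
python3 -c "
from path import *
s=manip.read_state();print(s['wrist_force'],s['torque']);rows(12,14,s['tcp_pos'][:2],s['orientation'][2])"
```

```text
[ 0.31116864 -0.50440967 -2.47080856] [-0.0034538  -0.01456358 -0.01214431]
12 slide 0.0 -0.19 wz -0.075 -> [ 0.5613 -0.0145] -54.89
13 slide -0.01 -0.21 wz -0.077 -> [ 0.5629 -0.0132] -50.480000000000004
```

Emit:
servo_tool(
  series=[
    {"hand": 1, "slide": [0, -0.19, 0], "rotation": [0, 0, -0.075]},
    {"hand": 1, "slide": [-0.01, -0.21, 0], "rotation": [0, 0, -0.077]},
    {"hand": 1, "slide": [-0.01, -0.21, 0], "rotation": [0, 0, -0.077]},
    {"hand": 1, "slide": [-0.01, -0.21, 0], "rotation": [0, 0, -0.077]},
    {"hand": 1, "slide": [-0.01, -0.21, 0], "rotation": [0, 0, -0.077]},
  ],
)

```text
clock: 9.65
tcp_pos: [0.567, -0.0087, 0.1361]
orientation: [180.0, 0.0, -37.1]
wrist_force: [-0.1, -0.9, -1.5]
opening: 0.0072
grip_force: 19.5
```

Emit:
servo_tool(
  series=[
    {"hand": 1, "slide": [0.0, -0.21, 0], "rotation": [0, 0, -0.077]},
    {"hand": 1, "slide": [-0.01, -0.21, 0], "rotation": [0, 0, -0.077]},
    {"hand": 1, "slide": [-0.01, -0.21, 0], "rotation": [0, 0, -0.077]},
    {"hand": 1, "slide": [-0.01, -0.21, 0], "rotation": [0, 0, -0.077]},
    {"hand": 1, "slide": [0, -0.21, 0], "rotation": [0, 0, -0.077]},
    {"hand": 1, "slide": [0, 0, 0], "rotation": [0, 0, 0]},
  ],
)

```text
clock: 10.25
tcp_pos: [0.5717, 0.0007, 0.1361]
orientation: [-180.0, 0.0, -15.1]
wrist_force: [0.8, -0.1, -1.2]
opening: 0.0073
grip_force: 19.5
```

```bash
python3 -c "
from path import *
s=manip.read_state();print(s['wrist_force'],s['torque'],s['orientation'][2]);rows(22,23,s['tcp_pos'][:2],s['orientation'][2])"
```

```text
[ 0.84855348 -0.12260078 -1.24556259] [-0.04953348  0.03907022 -0.02248659] -15.142272416093599
22 slide 0.03 -6.8 wz 0.001 -> [0.5897 0.0662] -15.200000000000003
```

Emit:
servo_tool(
  series=[
    {"hand": 1, "slide": [0, -0.2, 0], "rotation": [0, 0, 0]},
    {"hand": 1, "slide": [0.01, -0.4, 0], "rotation": [0, 0, 0]},
    {"hand": 1, "slide": [0.01, -0.4, 0], "rotation": [0, 0, 0]},
    {"hand": 1, "slide": [0, -0.4, 0], "rotation": [0, 0, 0]},
    {"hand": 1, "slide": [0, -0.4, 0], "rotation": [0, 0, 0]},
    {"hand": 1, "slide": [0, -0.4, 0], "rotation": [0, 0, 0]},
    {"hand": 1, "slide": [0, -0.4, 0], "rotation": [0, 0, 0]},
    {"hand": 1, "slide": [0, -0.4, 0], "rotation": [0, 0, 0]},
    {"hand": 1, "slide": [0, -0.4, 0], "rotation": [0, 0, 0]},
    {"hand": 1, "slide": [0, -0.3, 0], "rotation": [0, 0, 0]},
  ],
)

```text
clock: 11.25
tcp_pos: [0.5816, 0.0365, 0.1361]
orientation: [-180.0, -0.0, -15.2]
wrist_force: [0.7, -0.3, -1.1]
opening: 0.0073
grip_force: 19.5
```

Emit:
servo_tool(
  series=[
    {"hand": 1, "slide": [0, -0.3, 0], "rotation": [0, 0, 0]},
    {"hand": 1, "slide": [0, -0.4, 0], "rotation": [0, 0, 0]},
    {"hand": 1, "slide": [0, -0.4, 0], "rotation": [0, 0, 0]},
    {"hand": 1, "slide": [0, -0.4, 0], "rotation": [0, 0, 0]},
    {"hand": 1, "slide": [0, -0.4, 0], "rotation": [0, 0, 0]},
    {"hand": 1, "slide": [0, -0.3, 0], "rotation": [0, 0, 0]},
    {"hand": 1, "slide": [0, -0.2, 0], "rotation": [0, 0, 0]},
    {"hand": 1, "slide": [0, 0, 0], "rotation": [0, 0, 0]},
  ],
)

```text
clock: 12.05
tcp_pos: [0.5879, 0.0596, 0.1361]
orientation: [-180.0, 0.0, -15.2]
wrist_force: [-0.3, -0.4, -2.1]
opening: 0.0071
grip_force: 19.5
```

Emit:
servo_tool(
  series=[
    {"hand": 1, "slide": [0, -0.1, 0], "rotation": [0, 0, 0]},
    {"hand": 1, "slide": [0, -0.1, 0], "rotation": [0, 0, 0]},
    {"hand": 1, "slide": [0, -0.05, 0], "rotation": [0, 0, 0]},
    {"hand": 1, "slide": [0, 0, 0], "rotation": [0, 0, 0]},
  ],
)

```text
clock: 12.45
tcp_pos: [0.5885, 0.0618, 0.1361]
orientation: [-180.0, 0.0, -15.2]
wrist_force: [-0.2, 0.6, -0.7]
opening: 0.0075
grip_force: 19.5
```

Emit:
servo_tool(
  series=[
    {"hand": 1, "slide": [0, -0.05, 0], "rotation": [0, 0, 0]},
    {"hand": 1, "slide": [0, -0.05, 0], "rotation": [0, 0, 0]},
    {"hand": 1, "slide": [0, -0.05, 0], "rotation": [0, 0, 0]},
    {"hand": 1, "slide": [0, -0.05, 0], "rotation": [0, 0, 0]},
    {"hand": 1, "slide": [0, 0, 0], "rotation": [0, 0, 0]},
  ],
)

```text
clock: 12.95
tcp_pos: [0.589, 0.0637, 0.1361]
orientation: [180.0, -0.0, -15.2]
wrist_force: [-0.1, 0.0, -2.2]
opening: 0.007
grip_force: 19.5
```

Emit:
servo_tool(
  series=[
    {"hand": 1, "slide": [0, -0.05, 0], "rotation": [0, 0, 0]},
    {"hand": 1, "slide": [0, -0.05, 0], "rotation": [0, 0, 0]},
    {"hand": 1, "slide": [0, 0, 0], "rotation": [0, 0, 0]},
  ],
)

```text
clock: 13.25
tcp_pos: [0.5893, 0.0647, 0.1361]
orientation: [180.0, 0.0, -15.2]
wrist_force: [0.1, 0.5, -0.1]
opening: 0.0075
grip_force: 19.5
```

Run:
```python
from station import manip
import cv2,pickle
s=manip.read_state();print(s["tcp_pos"],s["wrist_force"])
o=[]
for n,(a,b,e,f) in {"scene":(100,240,250,350),"top":(150,250,190,310)}.items():
    c=manip.capture(n);pickle.dump(c,open(n+"2.pkl","wb"));o.append(cv2.resize(c["color"][a:b,e:f,::-1],(390,500),interpolation=cv2.INTER_CUBIC))
cv2.imwrite("pics/e1.png",cv2.hconcat(o))
```

```text
[0.58926485 0.06467894 0.13609119] [ 0.12719659  0.49999676 -0.13241923]
```

View pics/e1.png

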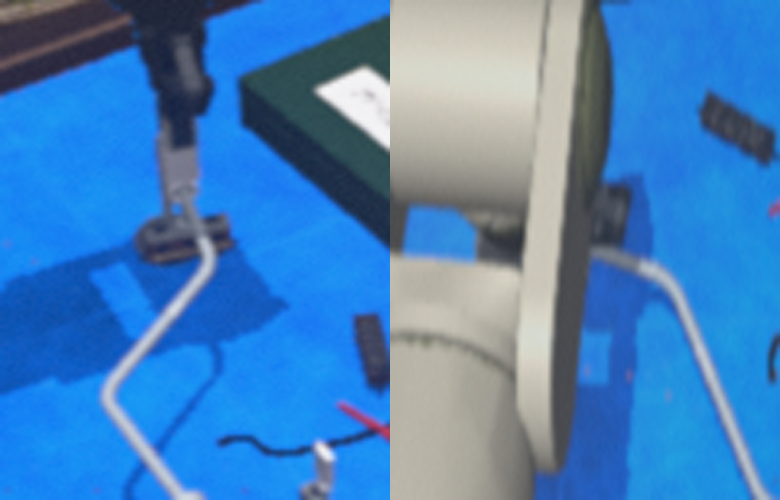

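The runner is upright on the last straight, and the arm hides the stop. I'll creep on by feel.

Emit:
servo_tool(
  series=[
    {"hand": 1, "slide": [0, -0.05, 0], "rotation": [0, 0, 0]},
    {"hand": 1, "slide": [0, -0.05, 0], "rotation": [0, 0, 0]},
    {"hand": 1, "slide": [0, 0, 0], "rotation": [0, 0, 0]},
  ],
)

```text
clock: 13.65
tcp_pos: [0.5895, 0.0654, 0.1361]
orientation: [180.0, -0.0, -15.2]
wrist_force: [-1.5, -1.2, -0.8]
opening: 0.0072
grip_force: 19.6
```

Emit:
servo_tool(
  series=[
    {"hand": 1, "slide": [0, -0.05, 0], "rotation": [0, 0, 0]},
    {"hand": 1, "slide": [0, 0, 0], "rotation": [0, 0, 0]},
  ],
)

```text
clock: 13.85
tcp_pos: [0.5896, 0.0658, 0.1361]
orientation: [180.0, 0.0, -15.2]
wrist_force: [-1.6, -3.4, -0.3]
opening: 0.0073
grip_force: 19.9
```

Emit:
servo_tool(
  series=[
    {"hand": 1, "slide": [0, -0.04, 0], "rotation": [0, 0, 0]},
    {"hand": 1, "slide": [0, 0, 0], "rotation": [0, 0, 0]},
  ],
)

```text
clock: 14.05
tcp_pos: [0.5897, 0.0662, 0.1361]
orientation: [180.0, -0.0, -15.2]
wrist_force: [-1.0, -4.1, 0.2]
opening: 0.0071
grip_force: 20.3
```

Contact is felt along the wire, about 4 N, at y≈0.0655. I'll relieve the push slightly, lower 2 mm so the ring rests, and then open.

Emit:
servo_tool(
  series=[
    {"hand": 1, "slide": [0, 0.04, 0], "rotation": [0, 0, 0]},
    {"hand": 1, "slide": [0, 0, 0.06], "rotation": [0, 0, 0]},
    {"hand": 1, "slide": [0, 0, 0.06], "rotation": [0, 0, 0]},
    {"hand": 1, "slide": [0, 0, 0.06], "rotation": [0, 0, 0]},
    {"hand": 1, "slide": [0, 0, 0], "rotation": [0, 0, 0]},
    {"hand": 1, "slide": [0, 0, 0], "rotation": [0, 0, 0]},
  ],
)

```text
clock: 14.65
tcp_pos: [0.5898, 0.066, 0.1344]
orientation: [180.0, -0.0, -15.2]
wrist_force: [-1.1, -4.9, 2.2]
opening: 0.0075
grip_force: 20.5
```

Emit:
servo_tool(
  series=[
    {"hand": 0.88, "slide": [0, 0, 0], "rotation": [0, 0, 0]},
    {"hand": 0.85, "slide": [0, 0, 0], "rotation": [0, 0, 0]},
    {"hand": 0.8, "slide": [0, 0, 0], "rotation": [0, 0, 0]},
    {"hand": 0.7, "slide": [0, 0, 0], "rotation": [0, 0, 0]},
    {"hand": 0.55, "slide": [0, 0, 0], "rotation": [0, 0, 0]},
    {"hand": 0.4, "slide": [0, 0, 0], "rotation": [0, 0, 0]},
    {"hand": 0.3, "slide": [0, 0, 0], "rotation": [0, 0, 0]},
    {"hand": 0.3, "slide": [0, 0, 0], "rotation": [0, 0, 0]},
  ],
)

```text
clock: 15.45
tcp_pos: [0.5897, 0.0661, 0.1343]
orientation: [-180.0, -0.0, -15.2]
wrist_force: [-0.1, 0.1, -0.9]
opening: 0.06
grip_force: 0.0
```

Run:
```python
from station import manip
import cv2,pickle
s=manip.read_state();print(s["tcp_pos"],s["wrist_force"],s["opening"])
c=manip.capture("wrist");pickle.dump(c,open("w2.pkl","wb"));cv2.imwrite("pics/w2.png",cv2.resize(c["color"][80:300,200:440,::-1],None,fx=2.7,fy=2.7,interpolation=cv2.INTER_CUBIC))
```

```text
[0.58966269 0.06610322 0.13430418] [-0.10077041  0.10847455 -0.88526843] 0.06000080899298397
```

View pics/w2.png

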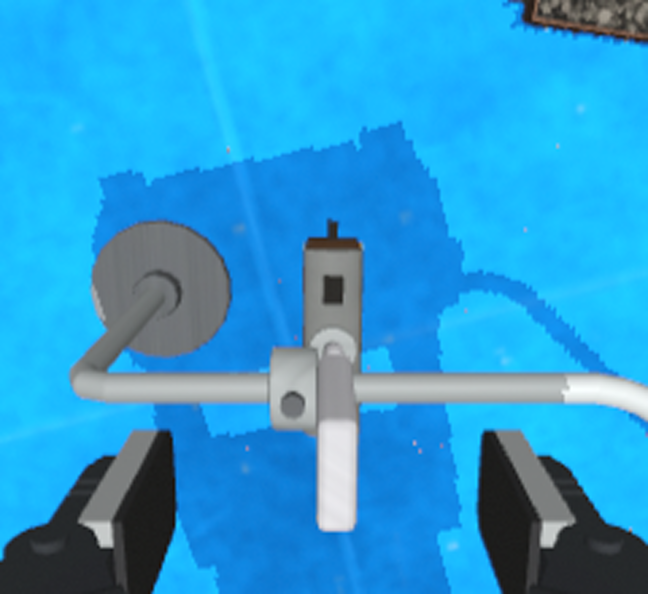

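The runner hangs upright with its tab at crop (336,450), right beside the collar, whose near face is at about x=316. I'll measure the gap with the calibration.

Run:
```python
from h import *
c=pickle.load(open("w2.pkl","rb"));D=np.array([.262,.965])
px=lambda x,y:(200+(x+.5)/2.7-.5,80+(y+.5)/2.7-.5)
f=lambda x,y,z:round(float(onz(c,*px(x,y),z)[:2]@D)*1000,1)
print("face",f(316,370,.119),f(315,355,.126),"collar far",f(270,370,.122))
print("tab top",f(318,520,.168),f(355,520,.168),"van top",f(303,290,.081),f(361,290,.081),"tab bottom",f(317,375,.124),f(356,375,.124))
img=c["color"].astype(int)
for v in(218,222,226,230): print(v,img[v,300:340].sum(1).tolist())
a=c["color"][190:260,290:350,::-1];cv2.imwrite("pics/w2c.png",cv2.resize(a,None,fx=8,fy=8,interpolation=cv2.INTER_NEAREST))
```

```text
face 221.7 221.8 collar far 233.1
tab top 220.7 213.5 van top 226.0 208.8 tab bottom 221.4 211.8
218 [508, 565, 571, 572, 569, 565, 561, 555, 549, 541, 530, 525, 527, 534, 539, 538, 531, 338, 402, 428, 439, 445, 444, 445, 445, 448, 454, 456, 447, 441, 389, 388, 386, 370, 412, 414, 414, 415, 417, 417]
222 [572, 589, 592, 592, 589, 581, 573, 562, 556, 562, 570, 574, 577, 572, 569, 564, 556, 346, 406, 428, 444, 447, 447, 446, 447, 450, 453, 453, 450, 441, 417, 564, 569, 570, 569, 570, 569, 570, 569, 568]
226 [564, 580, 582, 579, 533, 376, 234, 258, 259, 242, 227, 357, 530, 578, 580, 575, 559, 361, 408, 429, 443, 451, 447, 447, 447, 449, 452, 453, 456, 443, 437, 453, 531, 533, 534, 534, 535, 534, 535, 534]
230 [550, 564, 565, 518, 362, 346, 343, 344, 346, 344, 344, 345, 351, 567, 576, 575, 558, 363, 415, 432, 446, 455, 453, 451, 447, 450, 453, 454, 456, 447, 435, 399, 341, 391, 465, 466, 471, 472, 472, 470]
```

View pics/w2c.png

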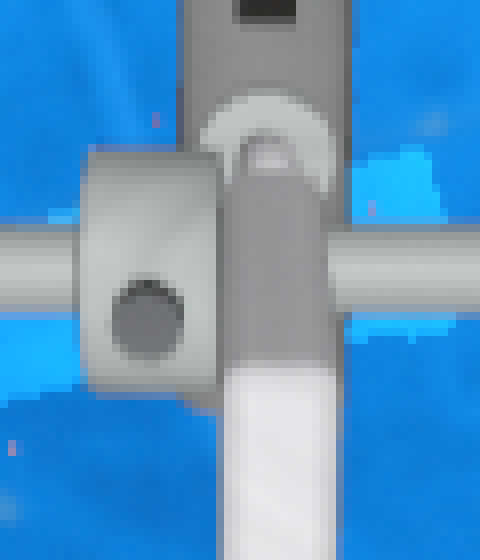

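The ring centre is about 4.5 mm before the face, and the limit is 6. A soft one-finger nudge will bring it snug.

Emit:
servo_tool(
  series=[
    {"hand": 0.5, "slide": [0, 0, 0], "rotation": [0, 0, 0]},
    {"hand": 0.7, "slide": [0, 0, 0], "rotation": [0, 0, 0]},
    {"hand": 0.76, "slide": [0, 0, 0], "rotation": [0, 0, 0]},
    {"hand": 0.76, "slide": [0, 0, 0], "rotation": [0, 0, 0]},
    {"hand": 0.76, "slide": [0, 0, 0], "rotation": [0, 0, 0]},
  ],
)

```text
clock: 16.0
tcp_pos: [0.5896, 0.0661, 0.1343]
orientation: [180.0, 0.0, -15.2]
wrist_force: [0.0, -0.6, -0.5]
opening: 0.0208
grip_force: 0.0
```

Emit:
servo_tool(
  series=[
    {"hand": 0.76, "slide": [0, -0.2, 0], "rotation": [0, 0, 0]},
    {"hand": 0.76, "slide": [0, -0.2, 0], "rotation": [0, 0, 0]},
    {"hand": 0.76, "slide": [0, -0.1, 0], "rotation": [0, 0, 0]},
    {"hand": 0.76, "slide": [0, 0, 0], "rotation": [0, 0, 0]},
  ],
)

```text
clock: 16.4
tcp_pos: [0.591, 0.0711, 0.1343]
orientation: [-180.0, 0.0, -15.2]
wrist_force: [0.9, -0.7, 0.2]
opening: 0.0209
grip_force: 0.0
```

Emit:
servo_tool(
  series=[
    {"hand": 0.76, "slide": [0, -0.05, 0], "rotation": [0, 0, 0]},
    {"hand": 0.76, "slide": [0, -0.05, 0], "rotation": [0, 0, 0]},
    {"hand": 0.76, "slide": [0, -0.05, 0], "rotation": [0, 0, 0]},
    {"hand": 0.76, "slide": [0, 0, 0], "rotation": [0, 0, 0]},
  ],
)

```text
clock: 16.8
tcp_pos: [0.5914, 0.0724, 0.1343]
orientation: [-180.0, -0.0, -15.2]
wrist_force: [-0.7, -1.0, 0.2]
opening: 0.0208
grip_force: 0.1
```

Emit:
servo_tool(
  series=[
    {"hand": 0.76, "slide": [0, -0.05, 0], "rotation": [0, 0, 0]},
    {"hand": 0.76, "slide": [0, -0.05, 0], "rotation": [0, 0, 0]},
    {"hand": 0.76, "slide": [0, 0, 0], "rotation": [0, 0, 0]},
  ],
)

```text
clock: 17.1
tcp_pos: [0.5916, 0.0734, 0.1343]
orientation: [-180.0, -0.0, -15.2]
wrist_force: [-0.9, -0.3, -0.8]
opening: 0.0202
grip_force: 0.1
```

Run:
```python
from station import manip
import pickle
from h import *
s=manip.read_state();print(s["tcp_pos"],s["wrist_force"],s["opening"],s["grip_force"])
c=manip.capture("wrist");pickle.dump(c,open("w3.pkl","wb"));I=c["color"].astype(int).sum(2)
# rows: wire(collar) & tab top; print columns intensities
C=np.array([.5905,.0705]);
for nm,X in (("collar face",[.5905,.0695,.119]),("tabtop",[.588,.0668,.168])):
    p=c["K"]@(c["R"]@X+c["t"]);p=p[:2]/p[2];u,v=p.round().astype(int);print(nm,p.round(1),u-15,I[v,u-15:u+16].tolist(),I[v+12,u-15:u+16].tolist())
```

```text
[0.59163919 0.07337289 0.13431078] [-0.9351246  -0.30394262 -0.75396468] 0.020189583668570224 0.11442597537097754
collar face [327.6 225.5] 313 [580, 580, 576, 530, 434, 350, 277, 274, 272, 502, 552, 573, 572, 522, 406, 415, 441, 444, 443, 442, 444, 448, 451, 453, 455, 450, 445, 399, 550, 556, 557] [451, 456, 461, 463, 466, 464, 465, 463, 460, 462, 466, 424, 563, 614, 640, 653, 653, 651, 649, 645, 643, 643, 649, 643, 626, 583, 428, 144, 102, 105, 102]
tabtop [336.1 262.1] 321 [340, 337, 333, 409, 616, 649, 681, 688, 686, 683, 685, 687, 689, 689, 685, 664, 641, 576, 288, 102, 84, 80, 82, 76, 98, 102, 103, 103, 366, 375, 375] [343, 344, 345, 343, 590, 645, 686, 690, 689, 686, 682, 680, 677, 672, 670, 648, 630, 478, 380, 155, 86, 85, 81, 87, 111, 192, 195, 197, 416, 562, 568]
```

Run:
```python
from h import *
c=pickle.load(open("w3.pkl","rb"));D=np.array([.262,.965])
f=lambda x,y,z:round(float(onz(c,x,y,z)[:2]@D)*1000,1)
print("face",f(326.5,225,.119),"tabtop",f(324.3,270,.168),f(338.6,270,.168),"tab low",f(326.8,225,.128),f(340,225,.128))
cv2.imwrite("pics/w3c.png",cv2.resize(c["color"][170:280,280:380,::-1],None,fx=5,fy=5,interpolation=cv2.INTER_NEAREST))
I=c["color"].astype(int)
for v in(185,192): print([int(x) for x in I[v,305:352,2]-I[v,305:352,0]])
```

```text
face 222.5 tabtop 224.7 217.1 tab low 222.6 213.9
[210, 208, 206, 206, 201, 204, 205, 206, 211, 211, 211, 213, 214, 215, 214, 218, 217, 215, 214, 214, 215, 138, 7, 0, 0, -1, -1, 0, 0, -4, -4, -3, -3, -4, -4, -4, 1, 0, 1, 1, 0, 0, 0, 3, 191, 206, 208]
[210, 211, 212, 210, 207, 205, 205, 205, 209, 210, 211, 212, 211, 211, 213, 216, 216, 217, 217, 213, 214, 129, 8, 1, 0, 1, 1, 0, 0, -2, -2, -1, -1, -1, -1, -1, 1, 0, 1, 1, 0, 1, 0, 39, 193, 215, 216]
```

Emit:
servo_tool(
  series=[
    {"hand": 0.76, "slide": [0, 0.05, 0], "rotation": [0, 0, 0]},
    {"hand": 0.76, "slide": [0, 0.1, 0], "rotation": [0, 0, 0]},
    {"hand": 0.76, "slide": [0, 0.2, 0], "rotation": [0, 0, 0]},
    {"hand": 0.76, "slide": [0, 0.2, 0], "rotation": [0, 0, 0]},
    {"hand": 0.5, "slide": [0, 0.2, 0], "rotation": [0, 0, 0]},
    {"hand": 0.3, "slide": [0, 0, 0], "rotation": [0, 0, 0]},
    {"hand": 0.3, "slide": [0, 0, 0], "rotation": [0, 0, 0]},
    {"hand": 0.3, "slide": [0, 0, 0], "rotation": [0, 0, 0]},
  ],
)

```text
clock: 17.95
tcp_pos: [0.5897, 0.0661, 0.1343]
orientation: [-180.0, -0.0, -15.2]
wrist_force: [0.1, -0.3, -0.6]
opening: 0.0599
grip_force: 0.0
```

Emit:
servo_tool(
  series=[
    {"hand": 0.3, "slide": [0, 0, -1], "rotation": [0, 0, 0]},
    {"hand": 0.3, "slide": [0, 0, -1.5], "rotation": [0, 0, 0]},
    {"hand": 0.3, "slide": [0, 0, -1.5], "rotation": [0, 0, 0]},
    {"hand": 0.3, "slide": [0, 0, -1.5], "rotation": [0, 0, 0]},
    {"hand": 0.3, "slide": [0, 0, -1.5], "rotation": [0, 0, 0]},
    {"hand": 0.3, "slide": [0, 0, -1.5], "rotation": [0, 0, 0]},
    {"hand": 0.3, "slide": [0, 0, 0], "rotation": [0, 0, 0]},
  ],
)

```text
clock: 18.65
tcp_pos: [0.5905, 0.0661, 0.222]
orientation: [-180.0, -0.3, -15.2]
wrist_force: [0.4, -0.0, -0.1]
opening: 0.0601
grip_force: 0.0
```

Run:
```python
from station import manip
import pickle
from h import *
s=manip.read_state();print(s["tcp_pos"],s["wrist_force"])
c=manip.capture("wrist");pickle.dump(c,open("w4.pkl","wb"))
p=c["K"]@(c["R"]@[.588,.066,.119]+c["t"]);u,v=(p[:2]/p[2]).round().astype(int);print(u,v)
cv2.imwrite("pics/w4.png",cv2.resize(c["color"][v-35:v+35,u-45:u+45,::-1],None,fx=8,fy=8,interpolation=cv2.INTER_NEAREST))
```

```text
[0.59053077 0.06610318 0.22200894] [ 0.42688898 -0.00226377 -0.14580863]
322 196
```

View pics/w4.png

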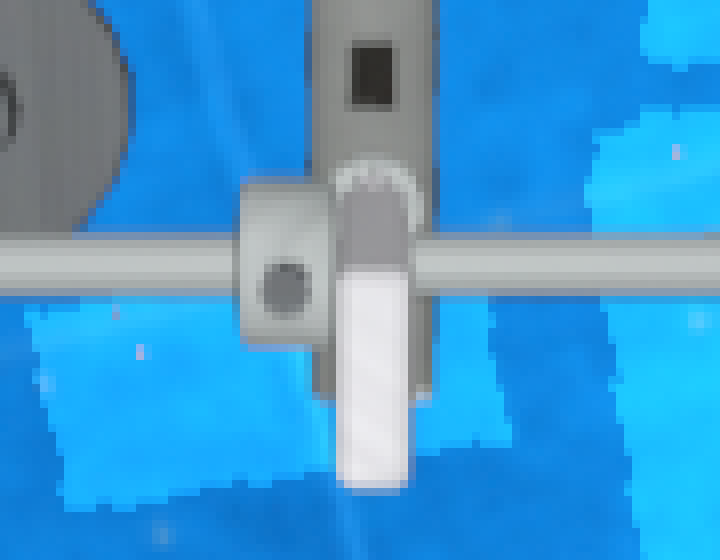

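The runner hangs upright, but the ring centre measures about 4.5–5 mm before the face, which is closer to the 6 mm limit than I like. I'll regrip, lift a little more, and press again gently.

Emit:
servo_tool(
  series=[
    {"hand": 0.3, "slide": [0, 0.15, 0], "rotation": [0, 0, 0]},
    {"hand": 0.3, "slide": [0, 0, 0], "rotation": [0, 0, 0]},
    {"hand": 0.3, "slide": [0, 0, 0], "rotation": [0, 0, 0]},
  ],
)

```text
clock: 19.0
tcp_pos: [0.5891, 0.0646, 0.2187]
orientation: [180.0, 0.1, -15.2]
wrist_force: [-0.3, 0.5, -0.2]
opening: 0.06
grip_force: 0.0
```

Emit:
servo_tool(
  series=[
    {"hand": 0.3, "slide": [0, 0, 1.5], "rotation": [0, 0, 0]},
    {"hand": 0.3, "slide": [0, 0, 1.5], "rotation": [0, 0, 0]},
    {"hand": 0.3, "slide": [0, 0, 1.5], "rotation": [0, 0, 0]},
    {"hand": 0.3, "slide": [0, 0, 1.5], "rotation": [0, 0, 0]},
    {"hand": 0.3, "slide": [0, 0, 1.5], "rotation": [0, 0, 0]},
    {"hand": 0.3, "slide": [0, 0, 0.5], "rotation": [0, 0, 0]},
    {"hand": 0.3, "slide": [0, 0, 0], "rotation": [0, 0, 0]},
    {"hand": 0.3, "slide": [0, 0, 0], "rotation": [0, 0, 0]},
  ],
)

```text
clock: 19.8
tcp_pos: [0.5896, 0.0646, 0.14]
orientation: [-180.0, -0.1, -15.2]
wrist_force: [-0.5, 0.2, -0.2]
opening: 0.0599
grip_force: 0.0
```

Emit:
servo_tool(
  force=20,
  series=[
    {"hand": 0.6, "slide": [0, 0, 0], "rotation": [0, 0, 0]},
    {"hand": 0.75, "slide": [0, 0, 0], "rotation": [0, 0, 0]},
    {"hand": 0.85, "slide": [0, 0, 0], "rotation": [0, 0, 0]},
    {"hand": 0.88, "slide": [0, 0, 0], "rotation": [0, 0, 0]},
    {"hand": 0.9, "slide": [0, 0, 0], "rotation": [0, 0, 0]},
    {"hand": 0.92, "slide": [0, 0, 0], "rotation": [0, 0, 0]},
    {"hand": 1, "slide": [0, 0, 0], "rotation": [0, 0, 0]},
    {"hand": 1, "slide": [0, 0, 0], "rotation": [0, 0, 0]},
  ],
)

```text
clock: 20.6
tcp_pos: [0.5893, 0.0646, 0.1394]
orientation: [180.0, -0.0, -15.2]
wrist_force: [-0.3, 0.3, 0.7]
opening: 0.007
grip_force: 20.9
```

Emit:
servo_tool(
  series=[
    {"hand": 1, "slide": [0, 0, -0.08], "rotation": [0, 0, 0]},
    {"hand": 1, "slide": [0, 0, -0.08], "rotation": [0, 0, 0]},
    {"hand": 1, "slide": [0, 0, -0.08], "rotation": [0, 0, 0]},
    {"hand": 1, "slide": [0, 0, 0], "rotation": [0, 0, 0]},
    {"hand": 1, "slide": [0, 0, 0], "rotation": [0, 0, 0]},
  ],
)

```text
clock: 21.1
tcp_pos: [0.5893, 0.0646, 0.1417]
orientation: [-180.0, 0.0, -15.2]
wrist_force: [0.4, -0.2, -0.6]
opening: 0.0069
grip_force: 20.7
```

Emit:
servo_tool(
  series=[
    {"hand": 1, "slide": [0, -0.05, 0], "rotation": [0, 0, 0]},
    {"hand": 1, "slide": [0, -0.05, 0], "rotation": [0, 0, 0]},
    {"hand": 1, "slide": [0, 0, 0], "rotation": [0, 0, 0]},
  ],
)

```text
clock: 21.4
tcp_pos: [0.5895, 0.0656, 0.1417]
orientation: [180.0, 0.0, -15.2]
wrist_force: [0.3, -0.4, -0.4]
opening: 0.0068
grip_force: 20.7
```

No contact here now, so the earlier touch was likely a fingertip on the collar's screw. I'll creep on.

Emit:
servo_tool(
  series=[
    {"hand": 1, "slide": [0, -0.05, 0], "rotation": [0, 0, 0]},
    {"hand": 1, "slide": [0, 0, 0], "rotation": [0, 0, 0]},
  ],
)

```text
clock: 21.6
tcp_pos: [0.5896, 0.066, 0.1417]
orientation: [180.0, -0.0, -15.2]
wrist_force: [-0.1, -0.5, -0.9]
opening: 0.0071
grip_force: 20.7
```

Emit:
servo_tool(
  series=[
    {"hand": 1, "slide": [0, -0.05, 0], "rotation": [0, 0, 0]},
    {"hand": 1, "slide": [0, 0, 0], "rotation": [0, 0, 0]},
  ],
)

```text
clock: 21.8
tcp_pos: [0.5898, 0.0665, 0.1417]
orientation: [180.0, -0.0, -15.2]
wrist_force: [-0.5, -1.6, -0.2]
opening: 0.0067
grip_force: 20.7
```

Emit:
servo_tool(
  series=[
    {"hand": 1, "slide": [0, -0.05, 0], "rotation": [0, 0, 0]},
    {"hand": 1, "slide": [0, 0, 0], "rotation": [0, 0, 0]},
  ],
)

```text
clock: 22.0
tcp_pos: [0.5899, 0.067, 0.1417]
orientation: [180.0, -0.0, -15.2]
wrist_force: [-1.2, -2.2, -0.9]
opening: 0.0071
grip_force: 20.8
```

Emit:
servo_tool(
  series=[
    {"hand": 1, "slide": [0, -0.05, 0], "rotation": [0, 0, 0]},
    {"hand": 1, "slide": [0, 0, 0], "rotation": [0, 0, 0]},
  ],
)

```text
clock: 22.2
tcp_pos: [0.5901, 0.0674, 0.1417]
orientation: [180.0, -0.0, -15.2]
wrist_force: [-1.4, -2.5, -0.4]
opening: 0.007
grip_force: 20.9
```

```bash
cat > meas.py <<'E'
from station import manip
from h import *
c=manip.capture("wrist");D=np.array([.262,.965]);s=manip.read_state()
print(s["tcp_pos"].round(4),s["wrist_force"].round(2),round(float(s["tcp_pos"][:2]@D)*1000,1))
I=c["color"].astype(float)
def edges(B,X,z,ch,n=26):
    p=c["K"]@(c["R"]@X+c["t"]);p=p[:2]/p[2];v=int(round(p[1]));u=int(round(p[0]))
    f=I[v-1:v+2,u-n:u+n].mean(0);f=f[:,2]-f[:,0] if ch=="b" else f.sum(1)
    g=np.abs(np.diff(f));k=np.where((g>25)&(g>=np.r_[0,g[:-1]])&(g>=np.r_[g[1:],0]))[0]
    print(B,v,[(round(float(onz(c,u-n+i+.5,v,z)[:2]@D)*1000,1),int(f[i+1]-f[i])) for i in k])
N=np.array([.965,-.262]);b=np.array([.5885,.0655])
P=lambda n,z:np.r_[b+N*n,z]
edges("van",P(.025,.081),.081,"b",40);edges("collar",P(.006,.126),.126,"i");edges("tabtop",P(-.006,.168),.168,"i");edges("tabtop2",P(.0,.168),.168,"i")
E
python3 meas.py
```

```text
[0.5901 0.0675 0.1417] [-1.34 -2.83 -0.88] 219.7
van 178 [(249.1, 129), (223.0, -116), (205.0, 142)]
collar 218 [(232.8, 68), (223.3, -83), (213.7, 159)]
tabtop 264 [(227.2, -209), (223.9, 382), (217.2, -343), (213.9, 235), (207.3, -181)]
tabtop2 254 [(226.6, -186), (224.4, 267), (217.3, -258), (214.5, 195), (208.0, -113)]
```

The numbers show the ring lagging the tab by about 0.08 rad while blocked at about 5 mm. I'll back off, lean the tool so the ring leads, and feel again.

Emit:
servo_tool(
  series=[
    {"hand": 1, "slide": [0, 0.15, 0], "rotation": [0, 0, 0]},
    {"hand": 1, "slide": [0, 0.25, 0], "rotation": [0, 0, 0]},
    {"hand": 1, "slide": [0, 0.0, 0], "rotation": [0, 0, 0]},
    {"hand": 1, "slide": [0, 0, 0], "rotation": [0, 0, 0]},
  ],
)

```text
clock: 22.65
tcp_pos: [0.589, 0.0638, 0.1417]
orientation: [-180.0, -0.0, -15.2]
wrist_force: [0.6, -0.7, -0.9]
opening: 0.0066
grip_force: 20.7
```

```bash
python3 meas.py
```

```text
[0.589  0.0638 0.1417] [-0.68 -0.17 -0.93] 215.9
van 178 [(247.8, 130), (224.9, -119), (207.0, 125)]
collar 218 [(232.5, 83), (221.5, -85), (212.0, 138)]
tabtop 264 [(230.0, 197), (223.4, -208), (220.1, 380), (213.4, -328), (210.1, 235)]
tabtop2 254 [(228.8, 132), (222.8, -185), (220.6, 268), (212.9, -267), (210.7, 193), (204.2, -113)]
```

Emit:
servo_tool(
  series=[
    {"hand": 1, "slide": [0, 0.05, 0], "rotation": [0.04, 0, 0]},
    {"hand": 1, "slide": [0, 0.05, 0], "rotation": [0.04, 0, 0]},
    {"hand": 1, "slide": [0, 0.05, 0], "rotation": [0.04, 0, 0]},
    {"hand": 1, "slide": [0, 0.05, 0], "rotation": [0.03, 0, 0]},
    {"hand": 1, "slide": [0, 0, 0], "rotation": [0, 0, 0]},
  ],
)

```text
clock: 23.2
tcp_pos: [0.5884, 0.0612, 0.1415]
orientation: [-171.4, 0.0, -15.3]
wrist_force: [-0.1, -0.3, -0.9]
opening: 0.0068
grip_force: 20.7
```

Emit:
servo_tool(
  series=[
    {"hand": 1, "slide": [0, -0.05, 0], "rotation": [0, 0, 0]},
    {"hand": 1, "slide": [0, 0, 0], "rotation": [0, 0, 0]},
  ],
)

```text
clock: 23.4
tcp_pos: [0.5887, 0.0625, 0.1417]
orientation: [-171.4, -0.0, -15.2]
wrist_force: [-0.2, 0.1, -2.0]
opening: 0.007
grip_force: 20.7
```

```bash
python3 meas.py
```

```text
[0.5887 0.0625 0.1417] [-0.32 -0.01 -1.02] 214.6
van 178 [(240.5, 116), (230.4, -169), (212.2, 185)]
collar 218 [(232.5, 58), (221.3, -90), (212.3, 145)]
tabtop 264 [(225.0, 204), (218.2, -215), (214.8, 392), (208.1, -326), (204.8, 244)]
tabtop2 254 [(231.2, -182), (223.8, 135), (217.6, -191), (215.4, 280), (207.6, -264), (205.4, 200)]
```

The ring is now at about 217.7 with no force, so leaning does help. I'll keep creeping.

Emit:
servo_tool(
  series=[
    {"hand": 1, "slide": [0, -0.05, 0], "rotation": [0, 0, 0]},
    {"hand": 1, "slide": [0, 0, 0], "rotation": [0, 0, 0]},
    {"hand": 1, "slide": [0, 0, 0], "rotation": [0, 0, 0]},
  ],
)

```text
clock: 23.75
tcp_pos: [0.5887, 0.0628, 0.1416]
orientation: [-171.4, 0.0, -15.2]
wrist_force: [-1.3, -0.5, -2.3]
opening: 0.0068
grip_force: 20.6
```

Emit:
servo_tool(
  series=[
    {"hand": 1, "slide": [0, -0.05, 0], "rotation": [0, 0, 0]},
    {"hand": 1, "slide": [0, 0, 0], "rotation": [0, 0, 0]},
    {"hand": 1, "slide": [0, 0, 0], "rotation": [0, 0, 0]},
  ],
)

```text
clock: 24.05
tcp_pos: [0.5888, 0.0632, 0.1417]
orientation: [-171.4, 0.0, -15.2]
wrist_force: [0.1, -0.1, -2.4]
opening: 0.0068
grip_force: 20.5
```

```bash
python3 meas.py
```

```text
[0.5888 0.0632 0.1418] [ 0.56 -0.37 -2.4 ] 215.2
van 178 [(241.2, 120), (231.1, -108), (213.0, 119)]
collar 218 [(232.5, 56), (222.0, -110), (213.0, 94)]
tabtop 264 [(225.7, 203), (218.9, -216), (215.5, 392), (208.8, -325), (205.5, 244)]
tabtop2 254 [(231.9, -178), (224.5, 136), (218.3, -194), (216.0, 282), (208.3, -263), (206.1, 201)]
```

Emit:
servo_tool(
  series=[
    {"hand": 1, "slide": [0, -0.05, 0], "rotation": [0, 0, 0]},
    {"hand": 1, "slide": [0, 0, 0], "rotation": [0, 0, 0]},
    {"hand": 1, "slide": [0, 0, 0], "rotation": [0, 0, 0]},
  ],
)

```text
clock: 24.4
tcp_pos: [0.589, 0.0636, 0.1418]
orientation: [-171.4, 0.0, -15.2]
wrist_force: [0.1, -0.4, -2.4]
opening: 0.0071
grip_force: 20.5
```

Emit:
servo_tool(
  series=[
    {"hand": 1, "slide": [0, -0.05, 0], "rotation": [0, 0, 0]},
    {"hand": 1, "slide": [0, 0, 0], "rotation": [0, 0, 0]},
    {"hand": 1, "slide": [0, 0, 0], "rotation": [0, 0, 0]},
  ],
)

```text
clock: 24.7
tcp_pos: [0.5891, 0.0641, 0.1419]
orientation: [-171.4, 0.0, -15.2]
wrist_force: [-0.1, -0.9, -2.3]
opening: 0.0067
grip_force: 20.6
```

```bash
python3 meas.py
```

```text
[0.5891 0.0641 0.142 ] [-0.71 -0.94 -2.59] 216.2
van 178 [(241.4, 134), (230.5, -168), (212.3, 163)]
collar 218 [(233.5, -59), (222.3, -107), (213.3, 115)]
tabtop 264 [(226.8, 205), (219.9, -216), (216.5, 393), (209.8, -341), (206.5, 243)]
tabtop2 254 [(225.5, 136), (219.3, -192), (217.0, 287), (209.3, -265), (207.1, 201)]
```

The ring is touching at about 3.4 mm with a light push. I'll lower it, relieve the push and release slowly.

Emit:
servo_tool(
  series=[
    {"hand": 1, "slide": [0, 0.02, 0.08], "rotation": [0, 0, 0]},
    {"hand": 1, "slide": [0, 0.02, 0.08], "rotation": [0, 0, 0]},
    {"hand": 1, "slide": [0, 0.02, 0.06], "rotation": [0, 0, 0]},
    {"hand": 1, "slide": [0, 0, 0], "rotation": [0, 0, 0]},
    {"hand": 1, "slide": [0, 0, 0], "rotation": [0, 0, 0]},
  ],
)

```text
clock: 25.25
tcp_pos: [0.5891, 0.0639, 0.1397]
orientation: [-171.4, -0.0, -15.2]
wrist_force: [-0.2, -1.2, -0.3]
opening: 0.0073
grip_force: 20.8
```

Emit:
servo_tool(
  series=[
    {"hand": 0.9, "slide": [0, 0, 0], "rotation": [0, 0, 0]},
    {"hand": 0.87, "slide": [0, 0, 0], "rotation": [0, 0, 0]},
    {"hand": 0.84, "slide": [0, 0, 0], "rotation": [0, 0, 0]},
    {"hand": 0.8, "slide": [0, 0, 0], "rotation": [0, 0, 0]},
    {"hand": 0.7, "slide": [0, 0, 0], "rotation": [0, 0, 0]},
    {"hand": 0.6, "slide": [0, 0, 0], "rotation": [0, 0, 0]},
    {"hand": 0.5, "slide": [0, 0, 0], "rotation": [0, 0, 0]},
    {"hand": 0.3, "slide": [0, 0, 0], "rotation": [0, 0, 0]},
    {"hand": 0.3, "slide": [0, 0, 0], "rotation": [0, 0, 0]},
    {"hand": 0.3, "slide": [0, 0, 0], "rotation": [0, 0, 0]},
  ],
)

```text
clock: 26.25
tcp_pos: [0.5891, 0.0639, 0.1397]
orientation: [-171.4, -0.0, -15.2]
wrist_force: [0.3, 0.4, 0.7]
opening: 0.0596
grip_force: 0.0
```

```bash
python3 meas.py
```

```text
[0.589  0.0639 0.1397] [ 0.75  0.11 -0.81] 216.0
van 179 [(240.7, 125), (225.7, -134), (206.2, 155)]
collar 219 [(233.5, -75), (224.4, -69), (216.2, -27), (213.5, 101)]
tabtop 266 [(220.9, 176), (219.8, 36), (213.7, -124)]
tabtop2 256 [(220.8, 187), (213.7, -147), (210.9, -30)]
```

Emit:
servo_tool(
  series=[
    {"hand": 0.3, "slide": [0, 0, 0], "rotation": [-0.05, 0, 0]},
    {"hand": 0.3, "slide": [0, 0, 0], "rotation": [-0.05, 0, 0]},
    {"hand": 0.3, "slide": [0, -0.2, 0], "rotation": [-0.05, 0, 0]},
    {"hand": 0.3, "slide": [0, 0, 0], "rotation": [0, 0, 0]},
    {"hand": 0.3, "slide": [0, 0, 0], "rotation": [0, 0, 0]},
    {"hand": 0.3, "slide": [0, 0, 0], "rotation": [0, 0, 0]},
  ],
)

```text
clock: 26.9
tcp_pos: [0.5895, 0.0654, 0.1397]
orientation: [-180.0, 0.0, -15.2]
wrist_force: [0.5, 0.1, -0.1]
opening: 0.0602
grip_force: 0.0
```

```bash
python3 meas.py
python3 - <<'E'
from h import *
from station import manip
c=manip.capture("wrist");pickle.dump(c,open("w5.pkl","wb"))
D=np.array([.262,.965]);N=np.array([.965,-.262])
# intensity along the wire direction at several lateral offsets, height .126 (collar top) and .115
for n,z in((.0,.126),(.004,.125),(-.004,.125)):
    s=np.arange(.208,.236,.001)
    X=np.c_[(np.outer(s,D)+N*((np.array([.5885,.0655])@N)+n)),np.full(len(s),z)]
    p=(X@c["R"].T+c["t"])@c["K"].T;p=p[:,:2]/p[:,2:]
    v=[int(map_coordinates(c["color"].astype(float).sum(2),[[q[1]],[q[0]]],order=1)[0]) for q in p]
    print(n,z,dict(zip((s*1000).round().astype(int).tolist(),v)))
E
```

```text
[0.5895 0.0654 0.1398] [-0.08  0.14 -0.36] 217.5
van 178 [(248.5, 120), (225.8, -123), (208.8, 118)]
collar 219 [(232.7, 104), (221.9, -133), (213.1, 131)]
tabtop 266 [(221.2, 247), (213.5, -119)]
tabtop2 256 [(221.1, 225), (214.1, -125)]
0.0 0.126 {208: 469, 209: 466, 210: 328, 211: 380, 212: 395, 213: 409, 214: 440, 215: 452, 216: 454, 217: 451, 218: 450, 219: 451, 220: 452, 221: 435, 222: 436, 223: 570, 224: 564, 225: 358, 226: 345, 227: 345, 228: 346, 229: 346, 230: 387, 231: 549, 232: 557, 233: 475, 234: 457, 235: 454}
0.004 0.125 {208: 577, 209: 579, 210: 579, 211: 579, 212: 578, 213: 496, 214: 439, 215: 451, 216: 455, 217: 450, 218: 447, 219: 447, 220: 447, 221: 428, 222: 486, 223: 572, 224: 575, 225: 575, 226: 504, 227: 414, 228: 413, 229: 527, 230: 570, 231: 585, 232: 581, 233: 501, 234: 579, 235: 579}
-0.004 0.125 {208: 371, 209: 372, 210: 319, 211: 381, 212: 399, 213: 480, 214: 607, 215: 634, 216: 634, 217: 632, 218: 635, 219: 636, 220: 637, 221: 610, 222: 509, 223: 489, 224: 521, 225: 516, 226: 509, 227: 490, 228: 491, 229: 504, 230: 507, 231: 507, 232: 502, 233: 453, 234: 461, 235: 462}
```

The ring is back at its natural rest: upright, tab flush with the collar, centre about 4–4.5 mm before the face, within the limit. I'll withdraw straight up.

Emit:
servo_tool(
  series=[
    {"hand": 0.3, "slide": [0, 0, -1], "rotation": [0, 0, 0]},
    {"hand": 0.3, "slide": [0, 0, -1], "rotation": [0, 0, 0]},
    {"hand": 0.3, "slide": [0, 0, -1.5], "rotation": [0, 0, 0]},
    {"hand": 0.3, "slide": [0, 0, -1.5], "rotation": [0, 0, 0]},
    {"hand": 0.3, "slide": [0, 0, -1.5], "rotation": [0, 0, 0]},
    {"hand": 0.3, "slide": [0, 0, -1], "rotation": [0, 0, 0]},
    {"hand": 0.3, "slide": [0, 0, -0.5], "rotation": [0, 0, 0]},
    {"hand": 0.3, "slide": [0, 0, 0], "rotation": [0, 0, 0]},
    {"hand": 0.3, "slide": [0, 0, 0], "rotation": [0, 0, 0]},
    {"hand": 0.3, "slide": [0, 0, 0], "rotation": [0, 0, 0]},
  ],
)

```text
clock: 28.0
tcp_pos: [0.5893, 0.0658, 0.2191]
orientation: [180.0, 0.1, -15.2]
wrist_force: [0.5, 0.2, 0.9]
opening: 0.0599
grip_force: 0.0
```

```bash
python3 meas.py
```

```text
[0.5894 0.0658 0.2192] [ 0.92 -0.77  0.31] 217.9
van 163 [(252.1, 98), (226.3, -189), (207.9, 114)]
collar 191 [(232.9, 133), (222.5, -74), (213.1, 117)]
tabtop 217 [(221.2, 164), (213.9, -238)]
tabtop2 210 [(221.2, 230), (213.9, -180), (211.5, -38), (203.4, -42)]
```

```bash
python3 -c "
from station import manip
print(manip.hand_in())"
```

```text
the job is handed in; nothing more can be done
None
```

The runner is handed in hanging upright and let go at the stop, with the ring centre about 4–4.5 mm before the collar face by camera (limit 6 mm); pushes felt at the wrist stayed near 5 N, and I got no pass/fail result back.

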